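# Rack the forming stakes in reverse

## Task

The four steel forming stakes stand on the metal tray in the order in which they were used. Move them into the empty wooden rack in the reverse order, one to a pocket: the stake nearest the robot in the tray's row goes into the rack's pocket farthest from the robot, the next one into the pocket before it, and so on until the farthest stake stands in the nearest pocket. Leave all four standing upright on the pocket floors, and do not let any of them topple on the way.

Things in the scene. Friction and masses are not known exactly. Their poses are not given: they have to be found in the camera images.
- dome_stake: Steel dome stake: upright cylinder 36 mm in diameter and 40 mm tall, topped by a hemisphere of radius 18 mm; 58 mm tall in all. Loose, 0.28 to 0.46 kg. Origin at the centre of its underside, z up. Grip it across its 36 mm body, about 30 mm above its underside, with the fingers closing across the row.
- cone_stake: Steel cone stake: upright cylinder 36 mm in diameter and 42 mm tall, topped by a cone 38 mm tall that narrows from 36 mm to a blunt 6 mm tip; 80 mm tall in all. Loose, 0.28 to 0.46 kg. Origin at the centre of its underside, z up. Grip it across its 36 mm body, about 30 mm above its underside, with the fingers closing across the row.
- post_stake: Steel post stake: upright cylinder 36 mm in diameter and 42 mm tall, topped by a thin post 14 mm in diameter and 38 mm tall; 80 mm tall in all. Loose, 0.28 to 0.46 kg. Origin at the centre of its underside, z up. Grip it across its 36 mm body, about 30 mm above its underside, with the fingers closing across the row.
- square_stake: Steel square stake: upright block 36 by 36 mm and 50 mm tall with a flat top; its x and y axes are normal to its side faces. Loose, 0.28 to 0.46 kg. Origin at the centre of its underside, z up. Grip it across its 36 mm body, about 30 mm above its underside, with the fingers closing across the row.
- cradle_dome: Shallow fixed wooden cradle on the tray in which the dome stake stands at the start: 56 by 56 mm, floor 5 mm thick, rim 5 mm wide and 10 mm tall, inside 46 by 46 mm. Origin at the centre of its underside (on the tray, 8 mm above the table). It does not move, so it marks the stake's original place in the row.
- cradle_cone: Shallow fixed wooden cradle on the tray in which the cone stake stands at the start: 56 by 56 mm, floor 5 mm thick, rim 5 mm wide and 10 mm tall, inside 46 by 46 mm. Origin at the centre of its underside (on the tray, 8 mm above the table). It does not move, so it marks the stake's original place in the row.
- cradle_post: Shallow fixed wooden cradle on the tray in which the post stake stands at the start: 56 by 56 mm, floor 5 mm thick, rim 5 mm wide and 10 mm tall, inside 46 by 46 mm. Origin at the centre of its underside (on the tray, 8 mm above the table). It does not move, so it marks the stake's original place in the row.
- cradle_square: Shallow fixed wooden cradle on the tray in which the square stake stands at the start: 56 by 56 mm, floor 5 mm thick, rim 5 mm wide and 10 mm tall, inside 46 by 46 mm. Origin at the centre of its underside (on the tray, 8 mm above the table). It does not move, so it marks the stake's original place in the row.
- tray: Aluminium tray plate fixed to the table, 270 (x) by 76 (y) by 8 mm, with the four cradles in a row along its x axis at x = -96, -32, 32, 96 mm in its frame, in any order. Origin: centre of its underside, on the table; +x points away from the robot (within 0.3 rad). It lies to the robot's left or right, the rack on the other side.
- rack: Fixed wooden rack, 262 (x) by 70 (y) mm, four empty pockets in a row along its x axis, centred at x = -96, -32, 32, 96 mm, y = 0 in its frame. Pockets are 58 by 58 mm inside; floor 8 mm above the table; dark rims 6 mm thick, 6 mm above that floor. Origin: centre of its underside, on the table; +x points away from the robot (within 0.3 rad).
Things that resemble listed ones, but are neither listed nor needed, are in the scene too. Leave any yellow look-alike of the post_stake alone.

How it is judged (in metres and radians):
At the end, for the whole second after the job is handed in: Each stake stands in the pocket that mirrors its first place in the row (nearest to farthest, second to third, and so on), within 14 mm of the pocket's centre along and across the rack, underside 3 to 12 mm above the table, tilt under 0.1 rad, at rest (0.02 m/s, 0.2 rad/s) (((x of cradle_dome in the frame of tray between -0.116 and -0.076 m and x of dome_stake in the frame of rack between 0.082 and 0.11 m) or (x of cradle_dome in the frame of tray between -0.052 and -0.012 m and x of dome_stake in the frame of rack between 0.018 and 0.046 m) or (x of cradle_dome in the frame of tray between 0.012 and 0.052 m and x of dome_stake in the frame of rack between -0.046 and -0.018 m) or (x of cradle_dome in the frame of tray between 0.076 and 0.116 m and x of dome_stake in the frame of rack between -0.11 and -0.082 m)) and y of dome_stake in the frame of rack between -0.014 and 0.014 m and z of dome_stake in the frame of rack between 0.003 and 0.012 m and angle between each of dome_stake, cone_stake, post_stake, square_stake's own z axis and vertical below 0.1 rad and linear speed of each of dome_stake, cone_stake, post_stake, square_stake below 0.02 m/s and angular speed of each of dome_stake, cone_stake, post_stake, square_stake below 0.2 rad/s and ((x of cradle_cone in the frame of tray between -0.116 and -0.076 m and x of cone_stake in the frame of rack between 0.082 and 0.11 m) or (x of cradle_cone in the frame of tray between -0.052 and -0.012 m and x of cone_stake in the frame of rack between 0.018 and 0.046 m) or (x of cradle_cone in the frame of tray between 0.012 and 0.052 m and x of cone_stake in the frame of rack between -0.046 and -0.018 m) or (x of cradle_cone in the frame of tray between 0.076 and 0.116 m and x of cone_stake in the frame of rack between -0.11 and -0.082 m)) and y of cone_stake in the frame of rack between -0.014 and 0.014 m and z of cone_stake in the frame of rack between 0.003 and 0.012 m and ((x of cradle_post in the frame of tray between -0.116 and -0.076 m and x of post_stake in the frame of rack between 0.082 and 0.11 m) or (x of cradle_post in the frame of tray between -0.052 and -0.012 m and x of post_stake in the frame of rack between 0.018 and 0.046 m) or (x of cradle_post in the frame of tray between 0.012 and 0.052 m and x of post_stake in the frame of rack between -0.046 and -0.018 m) or (x of cradle_post in the frame of tray between 0.076 and 0.116 m and x of post_stake in the frame of rack between -0.11 and -0.082 m)) and y of post_stake in the frame of rack between -0.014 and 0.014 m and z of post_stake in the frame of rack between 0.003 and 0.012 m and ((x of cradle_square in the frame of tray between -0.116 and -0.076 m and x of square_stake in the frame of rack between 0.082 and 0.11 m) or (x of cradle_square in the frame of tray between -0.052 and -0.012 m and x of square_stake in the frame of rack between 0.018 and 0.046 m) or (x of cradle_square in the frame of tray between 0.012 and 0.052 m and x of square_stake in the frame of rack between -0.046 and -0.018 m) or (x of cradle_square in the frame of tray between 0.076 and 0.116 m and x of square_stake in the frame of rack between -0.11 and -0.082 m)) and y of square_stake in the frame of rack between -0.014 and 0.014 m and z of square_stake in the frame of rack between 0.003 and 0.012 m); the robot touches nothing.
It fails at once if a stake topples (leans more than 0.8 rad) (angle between any of dome_stake, cone_stake, post_stake, square_stake's own z axis and vertical above 0.8 rad).
It also fails if it takes over 106 s, if anything falls off the work surface, if the arm or the gripper's body presses on something with over 40 N, if the wrist force passes 120 N, or if a joint passes its speed limit or range.

## Robot

A 6-joint arm with a two-finger parallel gripper is mounted at the origin on the work surface. World frame = base frame: x ahead of the robot, y to its left, z up, the work surface at z = 0. Lengths are in mm, angles in rad, forces in N, time in s.
With the tool pointing down it reaches from about 275 to 750 mm from the base axis. Payload 10.2 kg.
Tool frame: the origin (TCP) lies between the finger pads; the fingertips stand 8 mm ahead of it and the grasp point (between the pads) lies 11 mm behind it; z points along the fingers, x is the direction in which the jaws open and shut, and the axes are right-handed (so a half turn about z gives the same grasp; the last joint's range is limited). The gripper opens to 85 mm and grips with 20 to 120 N. Pads are 22 mm wide; open, the fingers measure 114 mm over their backs; the gripper's body (76 mm by 85 mm) begins 54 mm behind the grasp point. The pads swing forward as they close: fully open they stand 13 mm farther back than shut.
Start: joints at [0.917, 0.313, 1.498, -0, 1.331, -0.223], TCP at [219.252, 477.032, 239.294] pointing down, gripper open.
Joint ranges: [-2.94, 2.94], [-0.97, 2.17], [0.19, 2.56], [-1.23, 4.37], [0.02, 3.11], [-2.88, 2.88]. Speed limits (rad/s): [2.39, 2.39, 3.01, 3.14, 3.14, 3.14].

## Interface

Orientations are given as a unit quaternion [w, x, y, z].
In Python, from rig import sense, eyes, ctrl gives the robot as it stands.
- The arm moves only by the tool move_arm, never from a script. Its argument "rows" is a list that holds one entry, the list of rows, each a list of 5 numbers: the shift along the tool's x, y, z in mm, then the turn about the tool's z in units of 6 degrees (1.0 is 6 degrees), then the gripper command: -1 is shut, 1 is fully open, values between are in proportion. In form: [[[dx, dy, dz, roll, jaw], ...]]. A call has 1 to 12 rows; each row is the pose to reach, as a shift and turn from the pose measured when the call began, along the tool's axes at that moment; what a row does not reach only later rows make up. A row lasts 1/8 s, in which the tool goes at most 62.5 mm and 10.7 degrees, less where a joint would pass 70% of its speed; a pose out of reach is approached as far as the arm can. A call with a gripper value outside its range is refused whole. The fingers move at their own pace and stop on an object; "squeeze" is the grip in N (left out, the last holds). Time passes only in rows, so rows that repeat a pose let the fingers close. It gives the time, the measured TCP pose, the force and the opening at its end, in the units of the state.
- sense(): the state, without advancing time (a new reading comes with each control period).
- eyes.capture(name): name is "scene" or "top" or "wrist"; returns a dict with "color" (400x640x3 uint8, blue, green, red), "vertical_fov" (degrees; the focal length in pixels is half the picture's height over the tangent of half this angle, whatever the lens; pixels are square), "cx", "cy" (the principal point, pixels), "xyz" and "attitude" of the camera in the world. Camera axes: x right, y down, z forward; pixel columns grow to the right and rows downward; lengths in mm; the calibration is good to about 2 mm. The wrist camera is an equidistant fisheye: a pixel r from the principal point sees the ray r / f radians off the axis. A picture is of the moment at which its call begins. There is no depth.
- ctrl.finish_job(): hands the job in, once; it reports no verdict.
The state is a dict: "time_s": time; "joints": joint angles; "dq": joint speeds; "tau": joint torques, N m; "eef_pos": TCP position; "ee_rot": TCP orientation; "force": force on the tool from outside, world axes, zero at the start; "wrist_torque": the same for the moment, N m; "grip_width": opening from 0.0 (shut) to 1.0 (fully open).
Only numpy, scipy, OpenCV 4.12 (cv2) and the standard library are available. Lean on these libraries where they do the work, as an engineer would, in place of code of your own. Each camera call takes 0.05 s, during which the arm holds its last target. There are 200 camera calls.

## Working session

There is one attempt and no reset: what is moved stays moved. The work goes in short steps, Python scripts to look and compute and a tool call to move; the robot and the scene stay as the last step left them, time stands still between calls to the robot, and variables do not carry over. Pictures are saved under pics/ and viewed, about 12 in all and at most 16, crops included, and the job is handed in when it is done.

Besides the shell and the picture viewer there is one more tool, called as name(argument=value, ...) on one line, values as JSON. move_arm: Moves the arm, as the interface text tells. Its arguments: {"type":"object","properties":{"rows":{"type":"array","items":{"type":"array","items":{"type":"array","items":{"type":"number"}}}},"squeeze":{"type":"number"}},"required":["rows"]}

```bash
mkdir -p pics
cat > h.py <<'E'
import numpy as np, cv2, json
from scipy.spatial.transform import Rotation as R
from rig import sense, eyes, ctrl
def cap(n,f):
    c=eyes.capture(n); cv2.imwrite('pics/'+f+'.png',c['color'])
    json.dump({k:(np.array(v).tolist()) for k,v in c.items() if k!='color'},open('pics/'+f+'.json','w')); return c
def q(a): return R.from_quat([a[1],a[2],a[3],a[0]])
def px(f,u,v,z,fish=False):
    c=json.load(open('pics/'+f+'.json')); F=200/np.tan(np.radians(c['vertical_fov'])/2)
    x,y=u-c['cx'],v-c['cy']
    if fish:
        r=np.hypot(x,y); t=r/F; d=np.array([x/r*np.sin(t),y/r*np.sin(t),np.cos(t)])
    else: d=np.array([x/F,y/F,1])
    A=np.array(c['attitude']); M=q(A).as_matrix() if A.size==4 else A
    d=M@d; p=np.array(c['xyz']); return p+d*(z-p[2])/d[2]
E
python3 - <<'E'
from h import *
for n in('top','scene'):
    c=cap(n,n+'1'); print({k:v for k,v in c.items() if k!='color'})
print(sense())
E
```

```text
{'vertical_fov': 45.60152101519582, 'cx': 317.98968481534246, 'cy': 201.27873000983652, 'xyz': array([ 436.23196347,  -13.27198744, 1031.68249042]), 'attitude': array([ 0.0177724 , -0.70276575,  0.71058005, -0.02967213])}
{'vertical_fov': 47.98118623849445, 'cx': 315.1048613658246, 'cy': 198.7159557128316, 'xyz': array([851.9608175 , 351.97533744, 881.5858658 ]), 'attitude': array([-0.10829927,  0.37102088,  0.88521447, -0.25886313])}
{'time_s': 0.1, 'joints': array([ 9.16631896e-01,  3.13390902e-01,  1.49834609e+00, -1.59231737e-05,
        1.33102074e+00, -2.23383725e-01]), 'dq': array([-0.0004929 , -0.0009532 , -0.00260447, -0.00090831, -0.00066591,
       -0.0018083 ]), 'tau': array([ 3.97519398e-03, -4.12895858e+01, -2.60140157e+01, -9.54067468e-05,
        2.98807994e-03,  5.99338222e-06]), 'eef_pos': array([219.09851198, 476.85288281, 238.79956646]), 'ee_rot': array([ 2.05175630e-04,  8.41895595e-01,  5.39640129e-01, -5.45265419e-04]), 'force': array([ 0.43259198,  0.7831763 , -0.26785341]), 'wrist_torque': array([-0.02989031, -0.03286523, -0.00788109]), 'grip_width': 1.002672928182992}
```

View pics/top1.png

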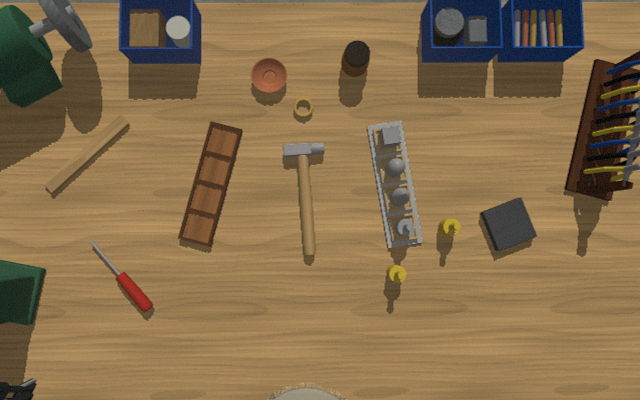

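View pics/scene1.png

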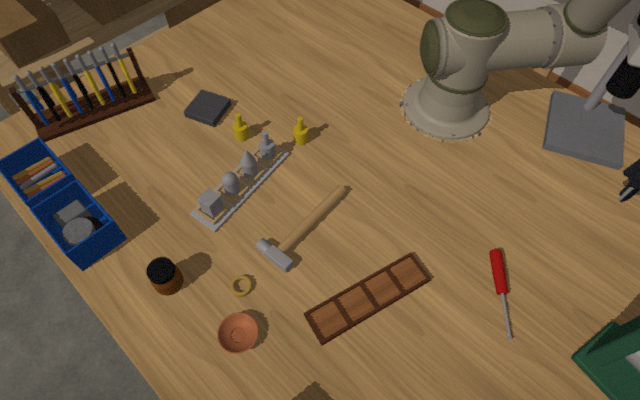

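The tray is on the right and the rack on the left. From nearest to farthest the row looks like post, cone, dome, square. I'll enlarge both for corners.

Run:
```python
import cv2,numpy as np
a=cv2.imread('pics/top1.png'); 
A=cv2.resize(a[110:260,350:440],None,fx=4,fy=4,interpolation=cv2.INTER_CUBIC)
B=cv2.resize(a[110:260,170:260],None,fx=4,fy=4,interpolation=cv2.INTER_CUBIC)
cv2.imwrite('pics/crop1.png',np.hstack([B,A]))
```

```text
(no output)
```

View pics/crop1.png

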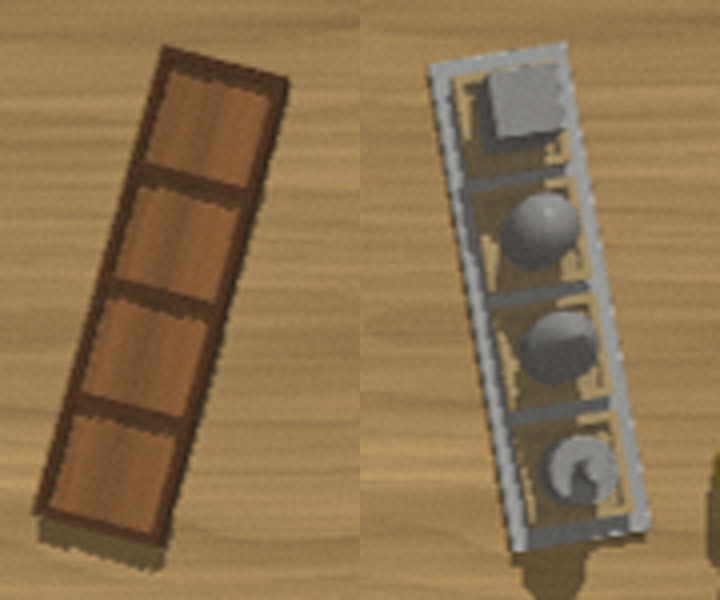

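Run:
```python
from h import *
def fit(pts,off,z,L,W):
    P=np.array([px('top1',off+(x)/4,110+y/4,z)[:2] for x,y in pts]) # TL TR BR BL
    c=P.mean(0); far=(P[0]+P[1])/2; near=(P[2]+P[3])/2; d=far-near
    l=(P[0]+P[3])/2-(P[1]+P[2])/2
    yaw=np.arctan2(d[1],d[0]); print('c',c.round(1),'yaw',yaw.round(4),'yaw from width',(np.arctan2(l[1],l[0])-np.pi/2).round(3),'len',np.linalg.norm(d).round(1),L,np.linalg.norm(l).round(1),W)
    for x in(-96,-32,32,96): print(x,(c+x*np.array([np.cos(yaw),np.sin(yaw)])).round(1))
fit([(165,46),(289,78),(163,548),(36,514)],170,14,262,70)
fit([(430,63),(567,42),(650,530),(514,552)],260,8,270,76)
for n,x,y,z in(('sq',526,102,63),('dome',540,230,53),('cone',557,347,55),('post',582,468,55)):
    print(n,px('top1',260+x/4,110+y/4,z).round(1))
for n,u,v,z in(('sq',208,198,63),('dome',229,172,71),('cone',248,151,93),('post',266,138,93)): print(n,px('scene1',u,v,z).round(1))
s=sense();print(q(s['ee_rot']).as_matrix().round(3))
```

```text
c [544.9 198. ] yaw -0.2608 yaw from width -0.268 len 260.4 262 69.5 70
-96 [452.1 222.8]
-32 [514.  206.3]
32 [575.8 189.8]
96 [637.6 173.3]
c [ 541.4 -198.3] yaw 0.1468 yaw from width 0.146 len 269.3 270 75.3 76
-96 [ 446.5 -212.4]
-32 [ 509.8 -203. ]
32 [ 573.1 -193.6]
96 [ 636.4 -184.3]
sq [ 635.8 -183.4   63. ]
dome [ 570.6 -191.    53. ]
cone [ 509.4 -198.    55. ]
post [ 446.9 -209.5   55. ]
sq [ 640.2 -181.8   63. ]
dome [ 566.7 -197.8   71. ]
cone [ 507.6 -197.4   93. ]
post [ 454.1 -196.8   93. ]
[[ 0.418  0.909 -0.001]
 [ 0.909 -0.418 -0.001]
 [-0.001 -0.    -1.   ]]
```

move_arm(rows=[[[-44, 41, 0, -0.5, 1], [-88, 82, 0, -1, 1], [-132, 123, 0, -1.5, 1], [-176, 165, 0, -2, 1], [-221, 206, 0, -2.5, 1], [-265, 247, 0, -3, 1], [-309, 288, 0, -3.5, 1], [-353, 330, 0, -4, 1], [-397, 371, 0, -4.5, 1], [-442, 412, 0, -5, 1], [-486, 453, 0, -5.5, 1], [-530, 495, 0, -5.5, 1]]], squeeze=60)

```text
time_s: 1.6
eef_pos: [447.7, -213.5, 239.1]
ee_rot: [-0.0, 0.654, 0.757, -0.001]
force: [0.1, 0.8, -0.4]
grip_width: 1.001
```

move_arm(rows=[[[0, 0, 20, 0, 1], [0, 0, 20, 0, 1]]])

```text
time_s: 1.85
eef_pos: [447.0, -213.4, 217.6]
ee_rot: [-0.002, 0.654, 0.756, -0.001]
force: [-0.3, -0.2, 0.2]
grip_width: 0.996
```

Run:
```python
from h import *
s=sense();print(s['time_s'],s['eef_pos'],s['joints'].round(3),s['force']);M=q(s['ee_rot']).as_matrix();print(M.round(3))
c=cap('wrist','w1');print({k:v for k,v in c.items() if k!='color'})
```

```text
1.85 [ 447.04285743 -213.35760596  217.61747101] [-6.820e-01  2.680e-01  1.616e+00 -1.000e-03  1.262e+00 -2.397e+00] [-0.34272189 -0.16693973  0.19916476]
[[-0.144  0.99  -0.004]
 [ 0.99   0.144  0.002]
 [ 0.002 -0.003 -1.   ]]
{'vertical_fov': 65.70646984690485, 'cx': 313.94315244263174, 'cy': 196.57620462727942, 'xyz': array([ 381.81289364, -223.00483835,  350.47911786]), 'attitude': array([0.08475443, 0.6485596 , 0.74980599, 0.09989048])}
```

View pics/w1.png

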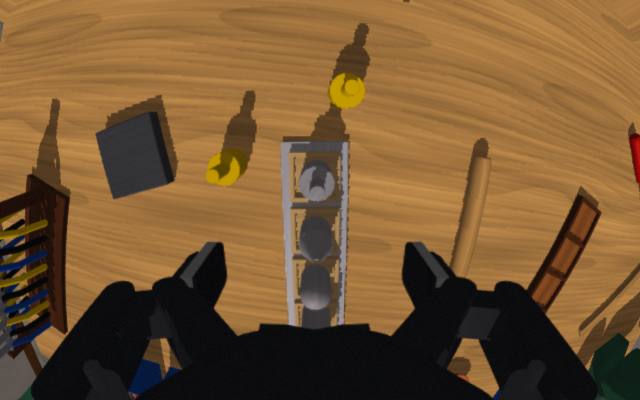

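Run:
```python
from h import *
for n,u,v,z in(('post disc',317,182,55),('tray near L',282,140,8),('tray near R',349,140,8),('cone body mid',316,242,55),('dome',316,288,53),('yellow disc',224,171,42)): print(n,px('w1',u,v,z,True).round(1))
a=cv2.imread('pics/w1.png');cv2.imwrite('pics/crop2.png',cv2.resize(a[125:335,260:375],None,fx=2.8,fy=2.8,interpolation=cv2.INTER_CUBIC))
```

```text
post disc [ 445.3 -210.    55. ]
tray near L [ 413.8 -253.2    8. ]
tray near R [ 403.  -179.8    8. ]
cone body mid [ 508.3 -201.7   55. ]
dome [ 565.1 -193.2   53. ]
yellow disc [ 450.  -306.8   42. ]
```

View pics/crop2.png

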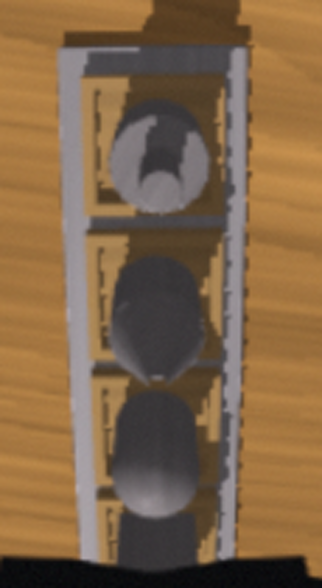

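move_arm(rows=[[[3.5, -1, 50, 0, 1], [3.5, -1, 100, 0, 1], [3.5, -1, 140, 0, 1], [3.5, -1, 165, 0, 1], [3.5, -1, 183, 0, 1], [3.5, -1, 183, 0, 1], [3.5, -1, 183, 0, 0], [3.5, -1, 183, 0, -1], [3.5, -1, 183, 0, -1], [3.5, -1, 183, 0, -1], [3.5, -1, 183, 0, -1], [3.5, -1, 183, 0, -1]]], squeeze=60)

```text
time_s: 3.4
eef_pos: [445.9, -209.9, 36.8]
ee_rot: [-0.0, 0.654, 0.757, -0.0]
force: [-1.6, 0.6, 8.0]
grip_width: 0.404
```

move_arm(rows=[[[0, 0, 0, 0, -1], [0, 0, -10, 0, -1], [0, 0, -30, 0, -1], [0, 0, -55, 0, -1], [0, 0, -80, 0, -1], [0, 0, -105, 0, -1], [0, 0, -110, 0, -1]]])

```text
time_s: 4.28
eef_pos: [446.4, -210.2, 148.3]
ee_rot: [0.001, 0.654, 0.757, -0.0]
force: [-0.5, -0.6, -2.6]
grip_width: 0.402
```

Run:
```python
from h import *
s=sense();print(s['eef_pos'],s['force'],s['wrist_torque'],s['grip_width']);M=q(s['ee_rot']).as_matrix();print(M.round(3))
a=cap('scene','s2')['color'];cv2.imwrite('pics/s2c.png',cv2.resize(a[80:260,160:360],None,fx=3,fy=3))
d=np.array([637.6,173.3,s['eef_pos'][2]])-s['eef_pos']; print(M.T@d)
```

```text
[ 446.43574059 -210.20611155  148.28541831] [-0.47857134 -0.63848205 -2.56618834] [ 0.08892073  0.02281995 -0.02547882] 0.40202237716614625
[[-0.145  0.989  0.001]
 [ 0.989  0.145 -0.002]
 [-0.002  0.001 -1.   ]]
[351.77810843 244.68862695  -0.59156202]
```

View pics/s2c.png

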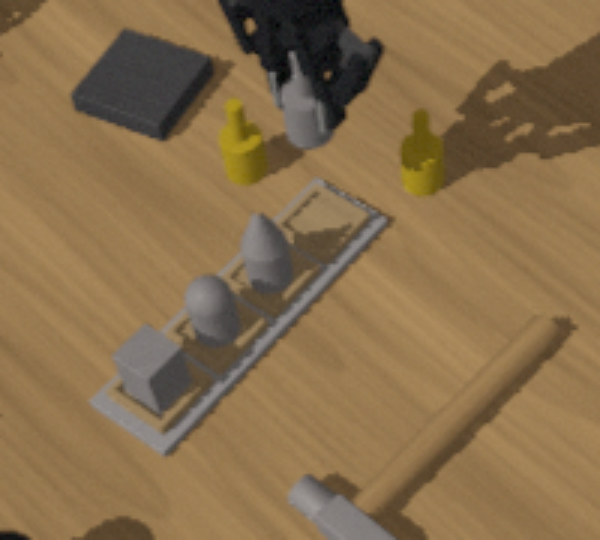

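move_arm(rows=[[[15, 10, 0, 0, -1], [45, 31, 0, 0.5, -1], [80, 56, 0, 1, -1], [115, 80, 0, 1.5, -1], [155, 108, 0, 2, -1], [195, 136, 0, 2.5, -1], [235, 163, 0, 3, -1], [270, 188, 0, 3.5, -1], [303, 211, 0, 3.9, -1], [328, 228, 0, 3.9, -1], [345, 240, 0, 3.9, -1], [352, 245, 0, 3.9, -1]]])

```text
time_s: 5.82
eef_pos: [637.1, 175.5, 145.7]
ee_rot: [-0.0, 0.793, 0.609, -0.001]
force: [0.5, -0.3, -3.5]
grip_width: 0.404
```

```bash
cat > st.py <<'E'
from h import *
import sys
s=sense();print(s['time_s'],s['eef_pos'].round(1),s['force'].round(1),s['wrist_torque'].round(2),s['grip_width'].round(3),s['joints'].round(2));M=q(s['ee_rot']).as_matrix()
print('toolx deg',np.degrees(np.arctan2(M[1,0],M[0,0])).round(1),'tilt',np.degrees(np.arccos(-M[2,2])).round(2))
d=np.array([float(x) for x in sys.argv[1:3]]+[s['eef_pos'][2]])-s['eef_pos']; print('tool shift',(M.T@d).round(1))
E
python3 st.py 637.6 173.3; python3 -c "
from h import *
a=cap('wrist','w2')"
```

```text
Traceback (most recent call last):
  File "st.py", line 3, in <module>
    s=sense();print(s['time_s'],s['eef_pos'].round(1),s['force'].round(1),s['wrist_torque'].round(2),s['grip_width'].round(3),s['joints'].round(2));M=q(s['ee_rot']).as_matrix()
                                                                                                     ^^^^^^^^^^^^^^^^^^^^^
AttributeError: 'float' object has no attribute 'round'
```

View pics/w2.png

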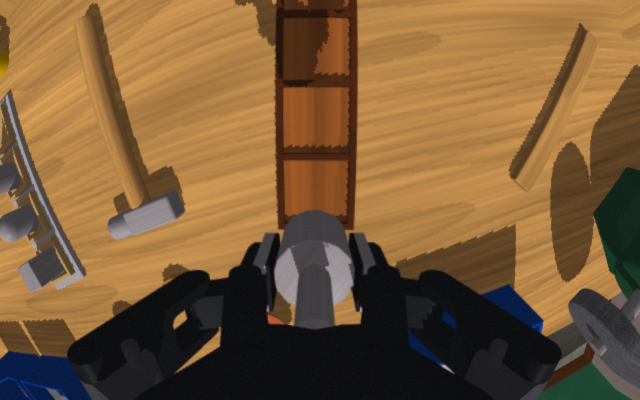

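```bash
sed -i "s/s\['grip_width'\].round(3)/s['grip_width']/" st.py; python3 st.py 637.6 173.3; python3 -c "
from h import *
for u,v in ((279,157),(355,154),(280,83),(355,83),(280,228),(354,228)): print(u,v,px('w2',u,v,14,True).round(1))
for u,v in ((316,249),(316,261)):print(px('w2',u,v,150,True))"
```

```text
5.875 [637.4 175.7 146. ] [ 0.5  0.7 -4.2] [ 0.02  0.01 -0.04] 0.3990919261731529 [ 0.09  0.69  1.16 -0.    1.3  -1.22]
toolx deg 75.0 tilt 0.11
tool shift [-2.2  0.8  0. ]
279 157 [600.3 154.1  14. ]
355 154 [614.7 218.2  14. ]
280 83 [539.1 172.1  14. ]
355 83 [555.3 233.2  14. ]
280 228 [663.1 136.3  14. ]
354 228 [680.7 201.9  14. ]
[630.88756462 178.37234947 150.        ]
[636.84192711 176.79781739 150.        ]
```

move_arm(rows=[[[0, 0, 30, 0, -1], [0, 0, 65, 0, -1], [0, 0, 90, 0, -1], [0, 0, 102, 0, -1], [0, 0, 108, 0, -1], [0, 0, 112, 0, -1], [0, 0, 113.5, 0, -1], [0, 0, 114, 0, -1], [0, 0, 114, 0, -1]]])

```text
time_s: 7.0
eef_pos: [637.3, 175.5, 32.3]
ee_rot: [0.0, 0.793, 0.609, -0.001]
force: [0.3, 0.2, -3.4]
grip_width: 0.4
```

move_arm(rows=[[[0, 0, 1.5, 0, -1], [0, 0, 2.5, 0, -1], [0, 0, 2.5, 0, -1]]])

```text
time_s: 7.38
eef_pos: [637.6, 175.5, 31.8]
ee_rot: [0.001, 0.793, 0.609, -0.0]
force: [-7.1, -1.3, 10.6]
grip_width: 0.402
```

Contact with the floor. Release and rise.

move_arm(rows=[[[0, 0, 0, 0, 0], [0, 0, 0, 0, 0.7], [0, 0, 0, 0, 0.8], [0, 0, 0, 0, 0.8], [0, 0, -20, 0, 0.8], [0, 0, -60, 0, 0.8], [0, 0, -110, 0, 0.9], [0, 0, -130, 0, 1], [0, 0, -130, 0, 1]]])

```text
time_s: 8.5
eef_pos: [638.3, 175.8, 164.7]
ee_rot: [0.002, 0.793, 0.609, 0.002]
force: [-0.1, -0.2, -0.0]
grip_width: 0.999
```

```bash
python3 st.py 507.5 -201
python3 - <<'E'
from h import *
a=cap('scene','s3')['color'];cv2.imwrite('pics/s3c.png',cv2.resize(a[180:360,260:460],None,fx=3,fy=3))
E
```

```text
8.5 [638.3 175.8 164.7] [-0.1 -0.2 -0. ] [ 0.06 -0.02 -0.  ] 0.9988917277492102 [ 0.09  0.67  1.14 -0.    1.33 -1.22]
toolx deg 75.0 tilt 0.27
tool shift [-3.978e+02 -2.900e+01 -3.000e-01]
```

View pics/s3c.png

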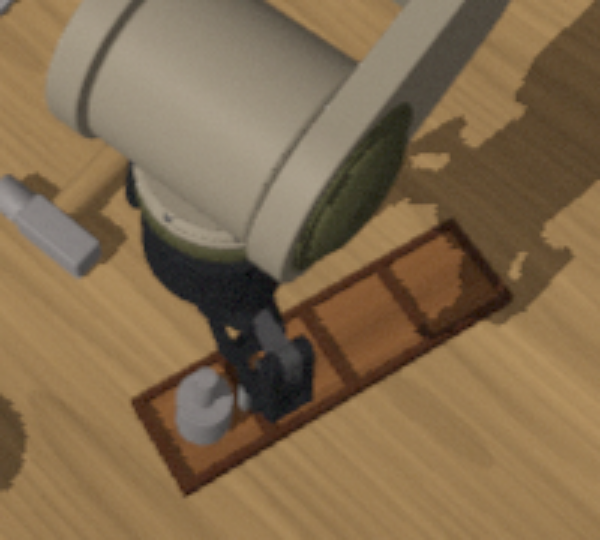

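move_arm(rows=[[[-20, -1.5, 0, -0.4, 1], [-60, -4, 0, -0.8, 1], [-105, -8, 0, -1.3, 1], [-150, -11, 0, -1.8, 1], [-195, -14, 0, -2.3, 1], [-240, -17, 0, -2.8, 1], [-285, -21, 0, -3.3, 1], [-325, -24, 0, -3.9, 1], [-360, -26, 0, -3.9, 1], [-385, -28, 0, -3.9, 1], [-398, -29, 0, -3.9, 1], [-398, -29, 0, -3.9, 1]]])

```text
time_s: 10.05
eef_pos: [506.5, -201.3, 162.3]
ee_rot: [0.0, 0.654, 0.757, -0.0]
force: [1.0, 0.1, -0.5]
grip_width: 1.002
```

```bash
python3 st.py 508 -201
python3 - <<'E'
from h import *
a=cap('wrist','w3')['color'];cv2.imwrite('pics/w3c.png',cv2.resize(a[120:340,220:420],None,fx=2.5,fy=2.5))
E
```

```text
10.05 [ 506.5 -201.3  162.3] [ 1.   0.1 -0.5] [ 0.02 -0.02  0.03] 1.0022680542023006 [-0.59  0.43  1.55 -0.    1.17 -2.31]
toolx deg 98.4 tilt 0.03
tool shift [0.1 1.5 0. ]
```

View pics/w3c.png

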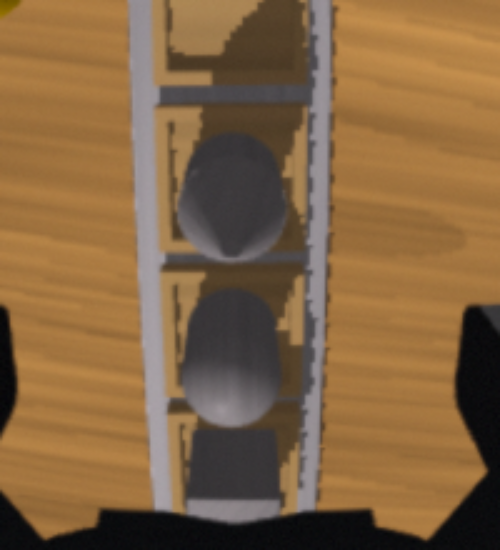

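Run:
```python
from h import *
print(px('w3',313.2,172.8,13,True)+[17.8,2.6,0],px('w3',313.2,221.5,93,True))
print('dome near base', px('w3',220+231/2.5,120+290/2.5,13,True)+[17.8,2.6,0])
```

```text
[ 512.20746395 -201.08790436   13.        ] [ 513.06138886 -200.72244591   93.        ]
dome near base [ 574.66055545 -192.70184823   13.        ]
```

move_arm(rows=[[[-0.5, 5, 30, 0, 1], [-0.5, 5, 75, 0, 1], [-0.5, 5, 105, 0, 1], [-0.5, 5, 120, 0, 1], [-0.5, 5, 127, 0, 1], [-0.5, 5, 127, 0, 1], [-0.5, 5, 127, 0, 0], [-0.5, 5, 127, 0, -1], [-0.5, 5, 127, 0, -1], [-0.5, 5, 127, 0, -1], [-0.5, 5, 127, 0, -1], [-0.5, 5, 127, 0, -1]]])

```text
time_s: 11.6
eef_pos: [512.2, -200.9, 36.3]
ee_rot: [0.001, 0.653, 0.757, 0.0]
force: [-0.6, -0.9, 5.3]
grip_width: 0.398
```

move_arm(rows=[[[0, 0, 0, 0, -1], [0, 0, -10, 0, -1], [0, 0, -30, 0, -1], [0, 0, -55, 0, -1], [0, 0, -80, 0, -1], [0, 0, -105, 0, -1], [0, 0, -110, 0, -1]]])

```text
time_s: 12.48
eef_pos: [512.4, -201.0, 147.7]
ee_rot: [0.002, 0.653, 0.757, 0.0]
force: [0.3, -0.5, -4.6]
grip_width: 0.403
```

```bash
python3 st.py 576 192
```

```text
12.475 [ 512.4 -201.   147.7] [ 0.3 -0.5 -4.6] [-0.05 -0.01 -0.  ] 0.40299391607891066 [-0.59  0.45  1.55 -0.    1.14 -2.3 ]
toolx deg 98.4 tilt 0.26
tool shift [379.4 120.5  -0.8]
```

move_arm(rows=[[[15, 5, 0, 0, -1], [45, 14, 0, 0.5, -1], [82, 26, 0, 1, -1], [122, 39, 0, 1.5, -1], [163, 52, 0, 2, -1], [205, 65, 0, 2.5, -1], [247, 78, 0, 3, -1], [287, 91, 0, 3.5, -1], [322, 102, 0, 3.9, -1], [350, 111, 0, 3.9, -1], [370, 118, 0, 3.9, -1], [379, 120.5, 0, 3.9, -1]]])

```text
time_s: 13.98
eef_pos: [575.7, 192.8, 146.1]
ee_rot: [0.002, 0.793, 0.609, 0.0]
force: [0.8, -0.4, -4.4]
grip_width: 0.401
```

```bash
python3 st.py 576 192
```

```text
13.975 [575.7 192.8 146.1] [ 0.8 -0.4 -4.4] [ 0.01 -0.03  0.02] 0.4013912727010441 [ 0.13  0.57  1.36 -0.    1.21 -1.18]
toolx deg 75.1 tilt 0.22
tool shift [-0.6  0.5  0. ]
```

move_arm(rows=[[[0, 0, 30, 0, -1], [0, 0, 65, 0, -1], [0, 0, 90, 0, -1], [0, 0, 103, 0, -1], [0, 0, 110, 0, -1], [0, 0, 114, 0, -1], [0, 0, 115.5, 0, -1], [0, 0, 116.5, 0, -1], [0, 0, 116.5, 0, -1]]])

```text
time_s: 15.1
eef_pos: [576.3, 192.4, 31.3]
ee_rot: [0.002, 0.793, 0.609, 0.001]
force: [-4.6, -2.2, 6.5]
grip_width: 0.403
```

move_arm(rows=[[[0, 0, 0, 0, 0], [0, 0, 0, 0, 0.7], [0, 0, 0, 0, 0.8], [0, 0, 0, 0, 0.8], [0, 0, -20, 0, 0.8], [0, 0, -60, 0, 0.8], [0, 0, -110, 0, 0.9], [0, 0, -130, 0, 1], [0, 0, -130, 0, 1]]])

```text
time_s: 16.23
eef_pos: [576.4, 192.9, 162.6]
ee_rot: [0.003, 0.793, 0.609, 0.002]
force: [-0.0, 1.2, -0.4]
grip_width: 0.996
```

```bash
python3 st.py 573 -193
```

```text
16.225 [576.4 192.9 162.6] [-0.   1.2 -0.4] [-0.02 -0.02  0.03] 0.9960249592622733 [ 0.13  0.55  1.34 -0.    1.24 -1.18]
toolx deg 75.1 tilt 0.41
tool shift [-373.8   95.9    1. ]
```

move_arm(rows=[[[-18, 5, 0, -0.4, 1], [-55, 14, 0, -0.8, 1], [-97, 25, 0, -1.3, 1], [-140, 36, 0, -1.8, 1], [-182, 47, 0, -2.3, 1], [-225, 58, 0, -2.8, 1], [-265, 68, 0, -3.3, 1], [-303, 78, 0, -3.9, 1], [-335, 86, 0, -3.9, 1], [-360, 92, 0, -3.9, 1], [-374, 96, 0, -3.9, 1], [-374, 96, 0, -3.9, 1]]])

```text
time_s: 17.73
eef_pos: [572.8, -193.4, 162.6]
ee_rot: [0.003, 0.653, 0.757, 0.001]
force: [0.5, 0.1, -0.1]
grip_width: 0.999
```

```bash
python3 st.py 573 -193
python3 - <<'E'
from h import *
a=cap('wrist','w4')['color'];cv2.imwrite('pics/w4c.png',cv2.resize(a[120:340,220:420],None,fx=2.5,fy=2.5))
E
```

```text
17.725 [ 572.8 -193.4  162.6] [ 0.5  0.1 -0.1] [ 0.06  0.04 -0.02] 0.9991641781399158 [-0.52  0.55  1.35  0.    1.23 -2.24]
toolx deg 98.4 tilt 0.33
tool shift [0.4 0.3 0. ]
```

View pics/w4c.png

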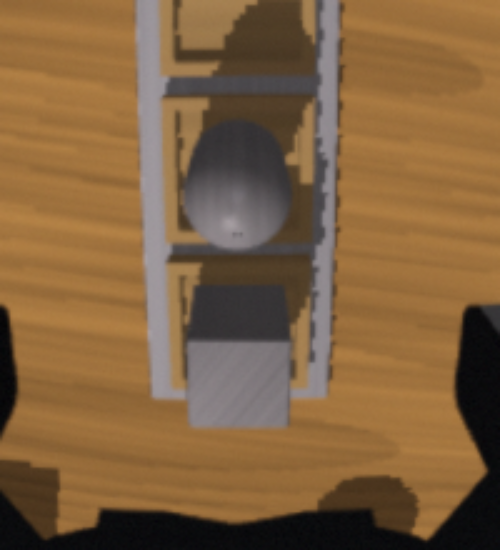

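Run:
```python
from h import *
f=lambda x,y,z:px('w4',220+x/2.5,120+y/2.5,z,True).round(1)
print('dome',f(238,119,13)+[17.8,2.6,0]); print('sq top',f(239,384,63),'near edge',f(239,285,13)+[17.8,2.6,0], f(188,340,63),f(290,340,63))
```

```text
dome [ 574.1 -192.3   13. ]
sq top [ 637.5 -182.4   63. ] near edge [ 639.3 -182.1   13. ] [ 623.3 -201.8   63. ] [ 618.3 -168.1   63. ]
```

move_arm(rows=[[[0.5, 1, 30, 0, 1], [0.5, 1, 75, 0, 1], [0.5, 1, 105, 0, 1], [0.5, 1, 122, 0, 1], [0.5, 1, 130.5, 0, 1], [0.5, 1, 130.5, 0, 1], [0.5, 1, 130.5, 0, 0], [0.5, 1, 130.5, 0, -1], [0.5, 1, 130.5, 0, -1], [0.5, 1, 130.5, 0, -1], [0.5, 1, 130.5, 0, -1], [0.5, 1, 130.5, 0, -1]]])

```text
time_s: 19.27
eef_pos: [574.8, -192.6, 33.1]
ee_rot: [0.003, 0.653, 0.758, 0.001]
force: [-1.5, 0.2, 5.8]
grip_width: 0.404
```

move_arm(rows=[[[0, 0, 0, 0, -1], [0, 0, -10, 0, -1], [0, 0, -30, 0, -1], [0, 0, -55, 0, -1], [0, 0, -80, 0, -1], [0, 0, -105, 0, -1], [0, 0, -114, 0, -1]]])

```text
time_s: 20.15
eef_pos: [574.3, -192.4, 148.5]
ee_rot: [0.004, 0.653, 0.758, 0.001]
force: [0.3, -0.3, -5.0]
grip_width: 0.406
```

```bash
python3 st.py 514.3 208.5
```

```text
20.15 [ 574.3 -192.4  148.5] [ 0.3 -0.3 -5. ] [ 0.03  0.02 -0.04] 0.40625871534883473 [-0.52  0.56  1.37  0.    1.2  -2.24]
toolx deg 98.5 tilt 0.51
tool shift [ 4.053e+02 -1.000e-01 -1.800e+00]
```

move_arm(rows=[[[15, 0, 0, 0, -1], [48, 0, 0, 0.5, -1], [88, 0, 0, 1, -1], [130, 0, -1, 1.5, -1], [175, 0, -1, 2, -1], [220, 0, -1, 2.5, -1], [265, 0, -1, 3, -1], [307, 0, -1, 3.5, -1], [345, 0, -1, 3.9, -1], [376, 0, -2, 3.9, -1], [396, 0, -2, 3.9, -1], [405, 0, -2, 3.9, -1]]])

```text
time_s: 21.65
eef_pos: [513.8, 209.1, 148.1]
ee_rot: [0.004, 0.793, 0.61, 0.002]
force: [-0.3, -0.3, -3.9]
grip_width: 0.406
```

```bash
python3 st.py 514.3 208.5
```

```text
21.65 [513.8 209.1 148.1] [-0.3 -0.3 -3.9] [ 0.03  0.02 -0.01] 0.4063889948193906 [ 0.18  0.46  1.54 -0.01  1.14 -1.13]
toolx deg 75.2 tilt 0.45
tool shift [-0.4  0.7  0. ]
```

move_arm(rows=[[[0, 0, 30, 0, -1], [0, 0, 65, 0, -1], [0, 0, 92, 0, -1], [0, 0, 107, 0, -1], [0, 0, 115, 0, -1], [0, 0, 119, 0, -1], [0, 0, 120.5, 0, -1], [0, 0, 121.5, 0, -1], [0, 0, 121.5, 0, -1]]])

```text
time_s: 22.78
eef_pos: [515.1, 208.7, 28.1]
ee_rot: [0.004, 0.792, 0.61, 0.002]
force: [-4.4, -1.5, 7.4]
grip_width: 0.403
```

move_arm(rows=[[[0, 0, 0, 0, 0], [0, 0, 0, 0, 0.7], [0, 0, 0, 0, 0.8], [0, 0, 0, 0, 0.8], [0, 0, -20, 0, 0.8], [0, 0, -60, 0, 0.8], [0, 0, -110, 0, 0.9], [0, 0, -133, 0, 1], [0, 0, -133, 0, 1]]])

```text
time_s: 23.9
eef_pos: [514.6, 209.3, 162.5]
ee_rot: [0.005, 0.792, 0.61, 0.004]
force: [0.3, 0.4, -0.8]
grip_width: 0.997
```

```bash
python3 st.py 637.5 -182.3
```

```text
23.9 [514.6 209.3 162.5] [ 0.3  0.4 -0.8] [-0.03 -0.01 -0.01] 0.9973282419730591 [ 0.18  0.44  1.52 -0.01  1.17 -1.13]
toolx deg 75.2 tilt 0.69
tool shift [-347.1  219.     2.6]
```

move_arm(rows=[[[-17, 11, 0, -0.4, 1], [-51, 32, 0.5, -0.8, 1], [-90, 57, 1, -1.3, 1], [-130, 82, 1, -1.8, 1], [-170, 107, 1.5, -2.3, 1], [-210, 132, 2, -2.8, 1], [-247, 156, 2, -3.3, 1], [-282, 178, 2, -3.9, 1], [-312, 197, 2.5, -3.9, 1], [-335, 211, 2.5, -3.9, 1], [-347, 219, 2.5, -3.9, 1], [-347, 219, 2.5, -3.9, 1]]])

```text
time_s: 25.4
eef_pos: [637.3, -182.4, 161.4]
ee_rot: [0.005, 0.653, 0.758, 0.003]
force: [0.0, 0.4, 0.3]
grip_width: 1.004
```

```bash
python3 st.py 637.5 -182.3
```

```text
25.4 [ 637.3 -182.4  161.4] [0.  0.4 0.3] [ 0.01  0.02 -0.01] 1.0039189048648 [-0.46  0.67  1.14  0.    1.31 -2.18]
toolx deg 98.5 tilt 0.61
tool shift [0.  0.2 0. ]
```

move_arm(rows=[[[0, 0, 30, 0, 1], [0, -1, 75, 0, 1], [0, -1, 105, 0, 1], [0, -1, 121, 0, 1], [0, -1, 127.5, 0, 1], [0, -1, 127.5, 0, 1], [0, -1, 127.5, 0, 0], [0, -1, 127.5, 0, -1], [0, -1, 127.5, 0, -1], [0, -1, 127.5, 0, -1], [0, -1, 127.5, 0, -1], [0, -1, 127.5, 0, -1]]])

```text
time_s: 26.9
eef_pos: [637.9, -183.0, 34.5]
ee_rot: [0.005, 0.653, 0.758, 0.003]
force: [-0.6, -0.6, 4.9]
grip_width: 0.416
```

move_arm(rows=[[[0, 0, 0, 0, -1], [0, 0, -10, 0, -1], [0, 0, -30, 0, -1], [0, 0, -55, 0, -1], [0, 0, -80, 0, -1], [0, 0, -105, 0, -1], [0, 0, -114, 0, -1]]])

```text
time_s: 27.78
eef_pos: [637.1, -182.9, 151.0]
ee_rot: [0.007, 0.653, 0.758, 0.003]
force: [0.2, 0.8, -4.2]
grip_width: 0.418
```

```bash
python3 st.py 452.5 225
```

```text
27.775 [ 637.1 -182.9  151. ] [ 0.2  0.8 -4.2] [-0.02  0.02  0.02] 0.4179099510790534 [-0.46  0.68  1.16  0.    1.29 -2.18]
toolx deg 98.5 tilt 0.84
tool shift [ 430.7 -122.    -4.3]
```

move_arm(rows=[[[16, -5, 0, 0, -1], [51, -14, -0.5, 0.5, -1], [93, -26, -1, 1, -1], [138, -39, -1.5, 1.5, -1], [186, -53, -2, 2, -1], [234, -66, -2.5, 2.5, -1], [282, -80, -3, 3, -1], [326, -92, -3.5, 3.5, -1], [367, -104, -4, 3.9, -1], [400, -113, -4, 3.9, -1], [421, -119, -4, 3.9, -1], [430.5, -122, -4, 3.9, -1]]])

```text
time_s: 29.28
eef_pos: [451.9, 225.5, 150.7]
ee_rot: [0.006, 0.792, 0.61, 0.004]
force: [1.1, 0.2, -4.4]
grip_width: 0.416
```

```bash
python3 st.py 452.5 225
```

```text
29.275 [451.9 225.5 150.7] [ 1.1  0.2 -4.4] [-0.06 -0.    0.  ] 0.41619105218651964 [ 0.23  0.35  1.69 -0.01  1.09 -1.07]
toolx deg 75.2 tilt 0.82
tool shift [-0.4  0.7  0. ]
```

move_arm(rows=[[[0, 0, 30, 0, -1], [0, -1, 65, 0, -1], [0, -1, 92, 0, -1], [0, -1, 108, 0, -1], [0, -1, 116, 0, -1], [0, -1, 120, 0, -1], [0, -1, 121.5, 0, -1], [0, -1, 122.5, 0, -1], [0, -1, 122.5, 0, -1]]])

```text
time_s: 30.4
eef_pos: [453.0, 225.4, 29.4]
ee_rot: [0.006, 0.792, 0.61, 0.005]
force: [-2.7, -2.4, 7.0]
grip_width: 0.415
```

Release, rise, and clear to the side.

move_arm(rows=[[[0, 0, 0, 0, 0], [0, 0, 0, 0, 0.7], [0, 0, 0, 0, 0.8], [0, 0, 0, 0, 0.8], [0, 0, -20, 0, 0.8], [0, 0, -60, 0, 0.8], [0, 0, -110, 0, 0.9], [0, 0, -150, 0, 1], [0, 0, -170, 0, 1]]])

```text
time_s: 31.52
eef_pos: [450.9, 226.2, 201.7]
ee_rot: [0.007, 0.792, 0.61, 0.006]
force: [-0.3, -0.2, 0.2]
grip_width: 1.001
```

move_arm(rows=[[[-40, 0, 0, 0, 1], [-90, 0, 0, 0, 1], [-140, 0, 0, 0, 1], [-190, 0, 0, 0, 1], [-240, 0, 0, 0, 1], [-280, 0, 0, 0, 1], [-300, 0, 0, 0, 1], [-300, 0, 0, 0, 1], [-300, 0, 0, 0, 1]]])

```text
time_s: 32.65
eef_pos: [374.5, -63.3, 201.2]
ee_rot: [0.007, 0.792, 0.61, 0.006]
force: [-0.5, 0.3, -0.1]
grip_width: 0.999
```

Run:
```python
from h import *
s=sense();print(s['time_s'],s['eef_pos'],s['dq'].round(3))
a=cap('top','t5')['color'];b=cap('scene','s5')['color']
A=cv2.resize(a[110:260,170:260],None,fx=4,fy=4,interpolation=cv2.INTER_CUBIC)
B=cv2.resize(b[210:360,290:440],None,fx=2.8,fy=4*.7)
B=cv2.copyMakeBorder(B,0,600-B.shape[0],0,0,0)
cv2.imwrite('pics/f.png',np.hstack([A,B]))
```

```text
32.65 [374.45436483 -63.31277248 201.20841361] [ 0.012  0.001  0.001 -0.002  0.    -0.004]
```

View pics/f.png

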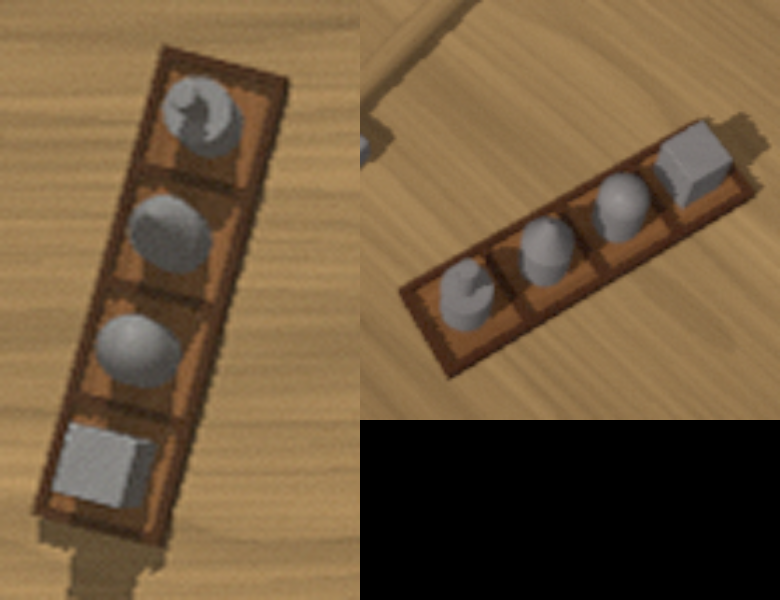

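Run:
```python
from h import *
c=np.array([544.9,198]);y=-.262;M=np.array([[np.cos(y),np.sin(y)],[-np.sin(y),np.cos(y)]])
for n,u,v,z in(('post',201,116,50),('cone',168,235,50),('dome',137,351,48),('sq',95,465,58)):
    print(n,(M@(px('t5',170+u/4,110+v/4,z)[:2]-c)).round(1))
```

```text
post [93.  -2.4]
cone [28.6 -2.2]
dome [-33.5  -2.1]
sq [-95.1   0.9]
```

All four are within a few mm of their pocket centres, so I'm handing in.

```bash
python3 -c "
from rig import ctrl; print(ctrl.finish_job())"
```

```text
the job is handed in; nothing more can be done
None
```

All four stakes are in the rack in reverse order, and I handed the job in at about 33 s of the 106 s allowed. On the tray, from nearest to farthest, they were post, cone, dome, square. In the rack, from nearest to farthest, they are now square, dome, cone, post.

- **Final check:** The last top and scene pictures show all four upright, one to a pocket. Measured in the rack's frame, they are within about 4 mm of the pocket centres along the rack and 3 mm across it; the limit is 14 mm. The arm was clear of everything with the gripper open. Forces stayed low in every reading, about 13 N at most, and nothing toppled.
- **One disagreement:** The wrist and top cameras differed by about 5 mm on the rack's sideways position. I placed the stakes between the two estimates, and either one leaves them within the limit.
- **Not measured directly:** I judged height and tilt only from the pictures and from feeling each stake touch the pocket floor.

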